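Fit the guide cover and hold the striker in its guides

ROBOT

A 7-joint arm with a two-finger parallel gripper is mounted at the origin on the work surface. World frame = base frame: x ahead of the robot, y to its left, z up, the work surface at z = 0. Lengths are in mm, angles in rad, forces in N, time in s.
With the tool pointing down it reaches from about 425 to 950 mm from the base axis. Payload 4.7 kg.
Tool frame: the origin (TCP) lies on the centre line of the jaws, within the pads' length; the fingertips stand 17 mm ahead of it and the grasp point (between the pads) lies 2 mm behind it; z points along the fingers, x is the direction in which the jaws open and shut, and the axes are right-handed (so a half turn about z gives the same grasp; the last joint's range is limited). The gripper opens to 87 mm and grips with 3 to 60 N. Pads are 19 mm wide; open, the fingers measure 117 mm over their backs; the gripper's body (75 mm by 190 mm) begins 51 mm behind the grasp point.
Start: joints at [-1.133, 0.469, -0.049, 1.532, 0.024, 1.141, -0.082], TCP at [303.736, 602.82, 239.573] pointing down, gripper open.
Joint ranges: [-2.59, 2.59], [-0.33, 1.99], [-1.39, 1.29], [0.1, 2.45], [-1.04, 4.18], [0.21, 1.99], [-2.66, 2.66]. Speed limits (rad/s): [2.57, 2.57, 3.14, 3.14, 3.14, 3.14, 3.14].

INTERFACE

Orientations are given as a 3x3 rotation matrix whose columns are the frame's x, y, z axes.
In Python, from station import * gives the robot as it stands.
- The arm moves only by the shell command python3 -m jog 'ROWS' [FORCE]. ROWS is JSON, a list of rows, each a list of 7 numbers: the finger opening in cm, from 0 to 8.7, then the shift along the tool's x, y, z in cm, then the turn, a rotation vector about the tool's x, y, z in degrees. In form: [[gripper, tx, ty, tz, wx, wy, wz], ...]. A call has 1 to 10 rows; each row shifts and turns the commanded pose from where the row before left it, along the tool's axes as they then stand; what a row does not reach is not made up. A row lasts 1/8 s, in which the tool goes at most 62.5 mm and 10.7 degrees, less where a joint would pass 70% of its speed; a pose out of reach is approached as far as the arm can. A call with a gripper value outside its range is refused whole. The fingers move at their own pace and stop on an object; FORCE is the grip in N (left out, the last holds). Time passes only in rows, so rows that do not move let the fingers close. It gives the time, the measured TCP pose, the force and the opening at its end, in the units of the state.
- observe(): the state, without advancing time (a new reading comes with each control period).
- get_image(name): name is "scene" or "side" or "wrist"; returns a dict with "frame" (384x512x3 uint8, blue, green, red), "fx", "fy", "cx", "cy" (pixels), "world_from_camera" (4x4, takes a point from camera to world coordinates). Camera axes: x right, y up, looking along -z (the intrinsics and any distortion apply to the point x, -y, -z); pixel columns grow to the right and rows downward; lengths in mm; the calibration is good to about 2 mm. A picture is of the moment at which its call begins. There is no depth.
- job_done(): hands the job in, once; it reports no verdict.
The state is a dict: "time_s": time; "qpos": joint angles; "qvel": joint speeds; "joint_efforts": joint torques, N m; "eef_pos": TCP position; "orientation": TCP orientation; "contact_force": force on the tool from outside, world axes, zero at the start; "wrist_torque": the same for the moment, N m; "gripper_width": finger opening in mm.
Only numpy, scipy, OpenCV 4.12 (cv2) and the standard library are available. Lean on these libraries where they do the work, as an engineer would, in place of code of your own. Each camera call takes 0.05 s, during which the arm holds its last target. There are 200 camera calls.

TASK

Set up the drop-weight tester: put the round cover plate with the collar on top of the guide stand, inside its raised rim, and press it down firmly so that it sits flat. Then take the long thin striker rod from its holder and thread it upright, point down, first through the collar and then through the lower bush of the stand. Finish while still holding the rod, with its tip hanging in the gap between the lower bush and the anvil, about half-way and touching neither; leave the short thick striker, the jar and the brass weight alone.

Things in the scene. Friction and masses are not known exactly. Their poses are not given: they have to be found in the camera images.
- stand_seat (a point): Seat centre on top of the fixed guide stand, 85 mm above the bench: square 104 mm deck with a 50 mm round opening and a round rim 5 mm high (80 mm inner, 92 mm outer diameter) in which the cover plate fits. Stand base 110 x 120 mm; side plates at its own y = +-46 mm, open at front and back; turned by up to 0.5 rad about the vertical. z up.
- lower_bush (a point): Centre of the underside of the stand's lower bush, straight below the seat centre: a 12 mm thick steel cross bar (36 mm wide, underside 45 mm and top 57 mm above the bench) with a vertical 15 mm bore, its mouth chamfered by up to 3 mm.
- anvil_top (a point): Centre of the top of the anvil, a dark 44 mm disc on the stand's base, straight below the lower bush, 14 mm above the bench and so 31 mm below the underside of the lower bush.
- cover_collar (a point): Loose steel cover plate, 77 mm across, 8 mm thick, with an upright collar 28 mm in diameter and 28 mm tall; 15 mm bore through both (18 mm in the top 3 mm): the upper bush. About 0.2 kg. Starts flat on the bench, collar up; take it by the collar. The point is on the axis, mid-collar: 22 mm above the underside, 14 mm above the plate's upper face, 14 mm below the collar's top. z up.
- rod_head (a point): Long striker rod (loose, steel, about 0.27 kg), middle of its head: a cylinder 26 mm in diameter, 40 mm tall, on a shank 12 mm in diameter, 118 mm long. The point is 138 mm above the tip; z along the rod, up. Starts upright, head up, in a fixed black block 56 x 56 x 40 mm with a 36 mm deep, 13.5 mm hole.
- rod_tip (a point): Lower end of the long striker rod, on its axis; the tip is bevelled to 8 mm diameter over 4 mm.
- short_rod: Another striker, to be left alone: shorter and thicker (shank 20 mm in diameter and 70 mm long, head 36 mm in diameter and 26 mm tall), upright in a similar black block 56 x 56 x 40 mm. The two strikers may stand on either side. Origin at its tip, z up.
- jar: Closed round jar, 60 mm across, 85 mm tall, to be left alone. Origin at the centre of its underside.
- weight: Brass weight with a small knob, 48 mm across, 60 mm tall, to be left alone. Origin at the centre of its underside.
There are look-alikes about, which are no part of the job. Leave any blue look-alike of the part that bears cover_collar alone.

How it is judged (in metres and radians):
On the way, in this order (a step that is already met when the one before it is completed fails the run):
1. the cover plate sits flat inside the rim of the stand and is pressed down firmly (z of cover_collar in the frame of stand_seat between 0.019 and 0.0245 m and angle between cover_collar's own z axis and vertical below 0.04 rad and horizontal distance between cover_collar and stand_seat below 0.004 m and contact force between cover and stand above 6 N), for 0.15 s.
2. with the cover seated, the rod's tip has entered the collar and has not yet reached the lower bush (z of cover_collar in the frame of stand_seat between 0.019 and 0.0245 m and angle between cover_collar's own z axis and vertical below 0.04 rad and horizontal distance between cover_collar and stand_seat below 0.004 m and horizontal distance between rod_tip and cover_collar below 0.004 m and angle between rod_tip's own z axis and vertical below 0.12 rad and z of rod_tip in the frame of cover_collar between -0.045 and 0.01 m), for 0.05 s.
At the end, for the whole second after the job is handed in: Cover flat in the rim (height within 2.5 mm, centre 4 mm, 0.04 rad). Rod gripped (over 1 N), still, upright within 0.08 rad, through collar and lower bush: tip within 5 mm of the bush axis, at least 3 mm below the bush and at least 3 mm above the anvil (z of cover_collar in the frame of stand_seat between 0.019 and 0.0245 m and angle between cover_collar's own z axis and vertical below 0.04 rad and horizontal distance between cover_collar and stand_seat below 0.004 m and contact force between the fingers and rod above 1 N and z of rod_tip in the frame of lower_bush between -0.028 and -0.003 m and horizontal distance between rod_tip and lower_bush below 0.005 m and horizontal distance between rod_head and stand_seat below 0.012 m and angle between rod_tip's own z axis and vertical below 0.08 rad and linear speed of rod below 0.02 m/s); the arm keeps its last pose, push and grip.
It fails at once if the short striker is moved more than 30 mm or tipped (distance of short_rod from where it was at the start of the episode above 0.03 m or angle between short_rod's own z axis and vertical above 0.4 rad).
It fails at once if the jar is moved more than 30 mm or tipped (distance of jar from where it was at the start of the episode above 0.03 m or angle between jar's own z axis and vertical above 0.4 rad).
It fails at once if the brass weight is moved more than 30 mm or tipped (distance of weight from where it was at the start of the episode above 0.03 m or angle between weight's own z axis and vertical above 0.4 rad).
It also fails if it takes over 70 s, if anything falls off the work surface, if the arm or the gripper's body presses on something with over 40 N, if the wrist force passes 120 N, or if a joint passes its speed limit or range.

## Working session

There is one attempt and no reset: what is moved stays moved. The work goes in short steps, Python scripts to look and compute and a shell command to move; the robot and the scene stay as the last step left them, time stands still between calls to the robot, and variables do not carry over. Pictures are saved under pics/ and viewed, about 8 in all and at most 12, crops included, and the job is handed in when it is done.

```bash
mkdir -p pics; ls; python3 - <<'E'
from station import *
import cv2,numpy as np
s=observe();print(s['time_s'],s['eef_pos'],s['orientation'],s['gripper_width'],s['contact_force'])
for n in("scene","side"):
    d=get_image(n);cv2.imwrite(f"pics/{n}0.png",d["frame"]);print(n,{k:d[k] for k in d if k!='frame'})
    np.savez(f"pics/{n}0.npz",**d)
a=cv2.imread("pics/scene0.png");b=cv2.imread("pics/side0.png")
cv2.imwrite("pics/both0.png",np.hstack([a,b])[:, :])
E
```

```text
pics
0.0 [303.50394221 602.29232993 238.48010738] [[ 4.49970865e-01  8.93042878e-01 -7.99388676e-04]
 [ 8.93041060e-01 -4.49971565e-01 -1.80459178e-03]
 [-1.97128001e-03  9.81268161e-05 -9.99998052e-01]] 86.89892304088048 [-0.66238096 -0.33177951 -0.32725508]
scene {'fx': 498.86162510529886, 'fy': 498.86162510529886, 'cx': 254.57529165573038, 'cy': 194.2391026703823, 'world_from_camera': array([[-2.94569952e-01, -6.55122436e-01,  6.95732087e-01,
         1.53652929e+03],
       [ 9.55431264e-01, -1.87053487e-01,  2.28390222e-01,
         2.94495226e+02],
       [-1.94844456e-02,  7.32001084e-01,  6.81024793e-01,
         1.04444563e+03],
       [ 0.00000000e+00,  0.00000000e+00,  0.00000000e+00,
         1.00000000e+00]])}
side {'fx': 373.6913284120352, 'fy': 373.6913284120352, 'cx': 253.85676510608926, 'cy': 194.08640937823833, 'world_from_camera': array([[ 9.87957404e-01,  8.29128135e-02, -1.30635498e-01,
         4.78103765e+02],
       [-1.53772853e-01,  6.19729505e-01, -7.69603307e-01,
        -7.62437478e+02],
       [ 1.71486973e-02,  7.80423478e-01,  6.25016093e-01,
         7.32046049e+02],
       [ 0.00000000e+00,  0.00000000e+00,  0.00000000e+00,
         1.00000000e+00]])}
```

View pics/scene0.png

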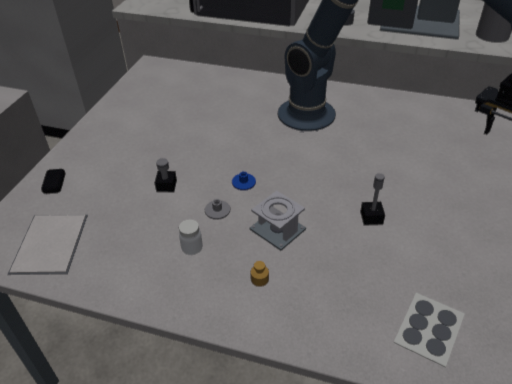

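View pics/side0.png

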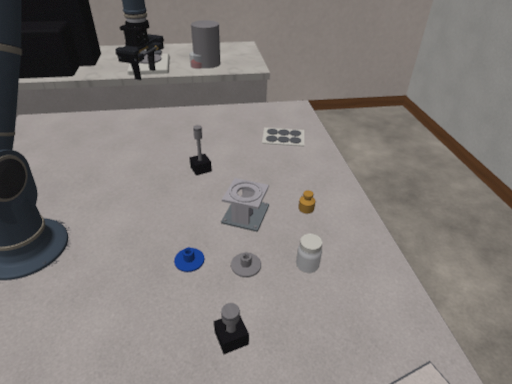

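The scene view shows the long rod at (378,195) in its block, the grey cover at (217,207), the blue look-alike at (244,181), the stand at (278,215), the short striker at (165,175), the jar at (190,237) and the weight at (260,273). In the side view the cover is at (246,264), the stand rim at (247,193), and the rod head at (198,132).

```bash
cat > h.py <<'E'
import numpy as np,cv2
def ray(d,u,v):
    T=np.asarray(d["world_from_camera"]);c=np.array([(u-d["cx"])/d["fx"],-(v-d["cy"])/d["fy"],-1.])
    return T[:3,3],T[:3,:3]@c
def plane(d,uv,z):
    o,r=ray(d,*uv);return o+r*(z-o[2])/r[2]
def tri(a,pa,b,pb):
    o1,r1=ray(a,*pa);o2,r2=ray(b,*pb)
    s=np.linalg.lstsq(np.c_[r1,-r2],o2-o1,rcond=None)[0]
    p,q=o1+s[0]*r1,o2+s[1]*r2
    return (p+q)/2,np.linalg.norm(p-q)
def proj(d,p):
    T=np.asarray(d["world_from_camera"]);c=T[:3,:3].T@(np.asarray(p)-T[:3,3])
    return d["cx"]+d["fx"]*c[0]/-c[2],d["cy"]-d["fy"]*c[1]/-c[2]
def load(n): return dict(np.load(f"pics/{n}.npz"))
def snap(n,name):
    from station import get_image
    d=get_image(n);np.savez(f"pics/{name}.npz",**d);cv2.imwrite(f"pics/{name}.png",d["frame"]);return d
E
python3 - <<'E'
from h import *
a,b=load("scene0"),load("side0")
for n,p,q,z in[("cover top",(217,200),(246,257),36),("cover plate",(217.5,209),(246,264.5),8),("stand rim",(278.5,208.5),(247,192.5),90),("rodheadtop",(379,177),(198,128.5),162),("short top",(162.5,162),(231,311),100),("jar top",(189.5,228),(311,242),85),("weight top",(260,265),(308,194),60)]:
    print(n,plane(a,p,z).round(),plane(b,q,z).round(),[x.round() if hasattr(x,'round') else x for x in tri(a,p,b,q)])
def crop(d,x,y,w,h): return cv2.resize(d["frame"][y:y+h,x:x+w],None,fx=5,fy=5,interpolation=cv2.INTER_CUBIC)
cv2.imwrite("pics/c0.png",np.vstack([np.hstack([crop(a,240,185,80,60),crop(a,345,168,80,60)]),np.hstack([crop(b,208,170,80,60),crop(b,165,118,80,60)])]))
E
```

```text
cover top [ 560. -143.   36.] [ 566. -148.   36.] [array([ 564., -144.,   36.]), np.float64(7.0)]
cover plate [ 569. -140.    8.] [ 566. -147.    8.] [array([ 566., -142.,    3.]), np.float64(2.0)]
stand rim [598.  54.  90.] [595.  38.  90.] [array([594.,  51.,  82.]), np.float64(6.0)]
rodheadtop [479. 299. 162.] [475. 285. 162.] [array([474., 298., 156.]), np.float64(3.0)]
short top [ 512. -330.  100.] [ 510. -337.  100.] [array([ 509., -333.,   96.]), np.float64(3.0)]
jar top [ 729. -154.   85.] [ 721. -165.   85.] [array([ 723., -158.,   78.]), np.float64(1.0)]
weight top [777.  54.  60.] [774.  45.  60.] [array([775.,  52.,  55.]), np.float64(4.0)]
```

View pics/c0.png

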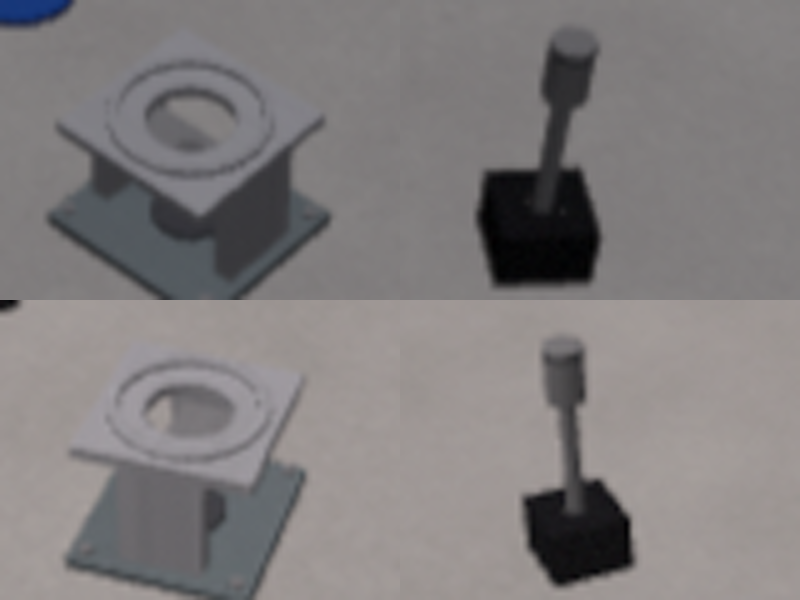

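The crops show the stand opening centred at scene (278.2,208.8) and side (245.6,191.8), and the rod upright in its block. The two cameras disagree by about 10 mm, so I'll refine from close by with the wrist camera.

```bash
python3 -m jog '[[8.7,-2,3,-0.5,0,0,0],[8.7,-2.5,3.65,-0.5,0,0,0],[8.7,-2.5,3.65,-0.5,0,0,0],[8.7,-2.5,3.65,-0.5,0,0,0],[8.7,-2.5,3.65,-0.5,0,0,0],[8.7,-2.5,3.65,-0.5,0,0,0],[8.7,-2.5,3.65,-0.5,0,0,0],[8.7,-2.5,3.65,-0.5,0,0,0],[8.7,0,0,0,0,0,0],[8.7,0,0,0,0,0,0]]'
python3 - <<'E'
from h import *
from station import *
d=snap("wrist","w1");print(d["world_from_camera"],d["fx"]);print(observe()["eef_pos"],observe()["qpos"])
E
```

```text
time_s: 1.35
eef_pos: [470.4, 300.7, 279.2]
orientation: [[0.45, 0.893, -0.001], [0.893, -0.45, 0.0], [-0.0, -0.001, -1.0]]
contact_force: [-0.3, 0.3, -0.2]
gripper_width: 87.2
[[ 4.50529397e-01 -8.65166017e-01 -2.20252187e-01  4.09829436e+02]
 [ 8.92761562e-01  4.36669051e-01  1.10891540e-01  3.30253833e+02]
 [ 2.37721953e-04 -2.46592585e-01  9.69119209e-01  4.24441167e+02]
 [ 0.00000000e+00  0.00000000e+00  0.00000000e+00  1.00000000e+00]] 293.9683731570448
[470.0391404  301.25450189 279.16393992] [-0.69763269  0.24349193  0.06388643  1.76789121 -0.01791929  1.13141218
  0.47782067]
```

View pics/w1.png

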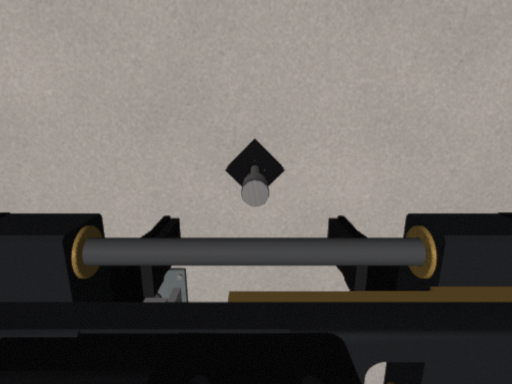

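```bash
python3 - <<'E'
from h import *
d=load("w1");print("rodtop",plane(d,(255.3,193),162),"block top",plane(d,(254.5,169),40))
f=d["frame"];g=cv2.cvtColor(f,6)[150:215,225:290]
print(g[40:62:2,::2]); 
m=((cv2.cvtColor(f,6)>60)&(cv2.cvtColor(f,6)<115)).astype(np.uint8)
m[:150]=0;m[215:]=0;m[:,:225]=0;m[:,290:]=0
c,_=cv2.findContours(m,0,2)
for k in c:
    if cv2.contourArea(k)>80: print(cv2.contourArea(k),cv2.minEnclosingCircle(k),cv2.boundingRect(k))
E
```

```text
rodtop [472.12409106 300.64468613 162.        ] block top [471.24189063 300.70008322  40.        ]
[[157 161 154 157 159 157 155 152 105 117 121 118 118 119 116 120 118 116
  116 117 117 110 134 160 160 159 160 155 156 159 154 158 159]
 [158 164 154 155 156 154 161 155 105 120 119 119 118 121 116 117 119 115
  115 116 116 113 130 158 160 154 158 155 160 159 156 160 159]
 [157 160 157 160 157 153 155 156 108 120 118 119 117 120 117 116 121 115
  117 116 115 112 130 158 157 161 162 158 161 164 159 158 156]
 [155 158 157 155 158 160 157 155 132 119 119 120 117 119 118 115 120 114
  116 115 116 111 146 157 155 158 163 161 166 160 157 155 158]
 [156 158 157 157 163 165 161 156 153 119 119 121 118 117 118 113 120 115
  116 114 116 123 157 159 158 159 161 160 164 160 156 158 161]
 [162 159 158 158 158 159 161 156 159 118 119 121 117 117 119 114 118 117
  115 116 114 149 163 162 160 156 157 156 157 154 158 161 159]
 [163 161 159 158 154 157 155 160 159 159 134 119 117 116 118 115 118 117
  114 113 133 161 160 160 158 160 159 161 161 158 160 160 156]
 [159 161 158 157 157 158 162 161 157 160 160 141 120 116 119 116 115 117
  115 143 158 160 155 157 159 160 160 160 161 160 158 161 160]
 [159 161 159 158 155 159 157 158 158 161 156 159 157 146 133 130 139 146
  160 161 160 159 159 159 162 157 163 167 160 155 156 157 156]
 [157 158 164 164 154 160 156 158 158 156 154 157 157 162 158 159 158 158
  159 155 158 159 156 160 164 161 157 157 161 160 155 160 153]
 [162 158 157 161 156 154 158 158 157 157 156 155 156 162 162 160 158 163
  158 155 160 161 160 158 162 164 160 154 160 161 159 155 159]]
141.0 ((254.5, 169.82142639160156), 29.511533737182617) (225, 150, 60, 48)
```

```bash
python3 - <<'E'
import numpy as np
R=np.array([[.45,.893],[.893,-.45]])
# hover so the object lies ~55 mm to -tool y of TCP
p=np.array([470.,301.])
for n,t in(("stand",(596,48)),("cover",(565,-144))):
    q=np.array(t)+R[:,1]*50
    print(n,q,R.T@(q-p)); p=q
E
```

```text
stand [640.65  25.5 ] [-169.229    276.36545]
cover [ 609.65 -166.5 ] [-185.406   58.717]
```

```bash
python3 -m jog '[[8.7,-2.4,3.9,0,0,0,0],[8.7,-2.4,3.9,0,0,0,0],[8.7,-2.4,3.9,0,0,0,0],[8.7,-2.4,3.9,0,0,0,0],[8.7,-2.4,3.9,0,0,0,0],[8.7,-2.4,3.9,0,0,0,0],[8.7,-2.4,3.9,0,0,0,0],[8.7,0,0,0,0,0,0],[8.7,0,0,0,0,0,0]]'
python3 -c "from h import *;snap('wrist','w2')"
python3 -m jog '[[8.7,-4.6,1.4,0,0,0,0],[8.7,-4.6,1.4,0,0,0,0],[8.7,-4.6,1.4,0,0,0,0],[8.7,-4.6,1.4,0,0,0,0],[8.7,0,0,0,0,0,0],[8.7,0,0,0,0,0,0]]'
python3 -c "
from h import *
d=snap('wrist','w3')
a=cv2.imread('pics/w2.png')[:300,56:456];b=d['frame'][:300,56:456]
cv2.imwrite('pics/w23.png',np.hstack([a,b]))"
```

```text
time_s: 2.52
eef_pos: [638.8, 29.5, 278.9]
orientation: [[0.448, 0.894, -0.001], [0.894, -0.448, 0.001], [0.0, -0.002, -1.0]]
contact_force: [0.1, 1.0, 0.6]
gripper_width: 87.0
time_s: 3.32
eef_pos: [606.7, -159.7, 279.5]
orientation: [[0.447, 0.894, 0.0], [0.894, -0.447, 0.002], [0.002, -0.001, -1.0]]
contact_force: [1.0, 0.6, -0.9]
gripper_width: 87.3
```

View pics/w23.png

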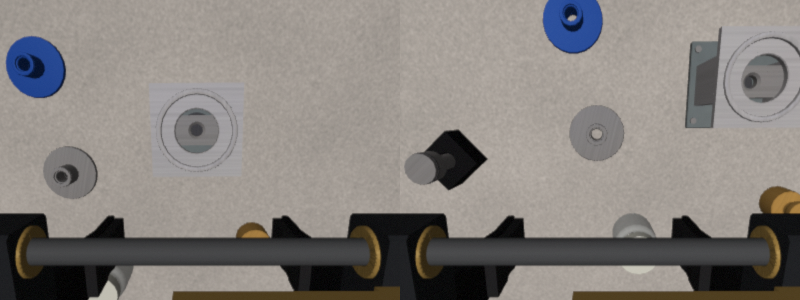

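The left half (w2) shows the stand opening at about full-image (253,130) with the bush bore visible through it. The right half (w3) shows the grey cover from above, with its bore at about (253,133).

```bash
python3 - <<'E'
from h import *
def hough(n,box,rng):
    d=load(n);x,y,w,h=box;g=cv2.cvtColor(d["frame"],6)[y:y+h,x:x+w]
    g=cv2.resize(cv2.medianBlur(g,3),None,fx=4,fy=4,interpolation=2)
    for r in rng:
        c=cv2.HoughCircles(g,cv2.HOUGH_GRADIENT_ALT,1,20,param1=150,param2=.5,minRadius=r[0]*4,maxRadius=r[1]*4)
        if c is not None:
            for k in c[0][:5]: print(n,(k[:2]+.5)/4-.5+[x,y],k[2]/4)
    return d
d2=hough("w2",(200,75,110,110),[(15,50),(3,12)])
print("z90",plane(d2,(253,130),90),"z85",plane(d2,(253,130),85))
d3=hough("w3",(215,95,80,80),[(20,35),(3,16)])
print(plane(d3,(253,133),36),plane(d3,(253,133),8))
print(proj(d3,plane(d3,(253,133),36)), d2["fx"])
for n,p in(("w2",plane(d2,(253,130),85)),): print("px/mm",d2["fx"]/np.linalg.norm(p-d2["world_from_camera"][:3,3]))
E
```

```text
w2 [251.375 130.375] 35.46084
w2 [251.375 130.375] 22.77235
w2 [252.125 128.875] 7.30406
z90 [591.39386623  51.77916352  90.        ] z85 [591.59109503  51.67358758  85.        ]
w3 [252.375 133.625] 4.8208747
[ 565.24570023 -140.09898619   36.        ] [ 566.63938434 -140.79815385    8.        ]
(np.float64(253.0), np.float64(133.0)) 293.9683731570448
px/mm 0.865967551557868
```

```bash
python3 - <<'E'
from h import *
d2,d3=load("w2"),load("w3")
print("seat",plane(d2,(251.4,130.4),87),"bush",plane(d2,(252.1,128.9),57))
print("cover bore",plane(d3,(252.4,133.6),36))
f=d3["frame"].astype(int);g=cv2.cvtColor(d3["frame"],6)
sub=cv2.GaussianBlur(g,(5,5),0)[95:175,215:295];m=(sub<140).astype(np.uint8)
c,_=cv2.findContours(m,0,1)
k=max(c,key=cv2.contourArea);e=cv2.fitEllipse(k);print(e,cv2.contourArea(k));print("plate",plane(d3,(e[0][0]+215,e[0][1]+95),6))
p=plane(d3,(252.4,133.6),36);R=np.array([[.447,.894],[.894,-.447]]);print("shift",R.T@(p[:2]-[606.7,-159.7]))
E
```

```text
seat [591.09890824  49.9096947   87.        ] bush [591.02314946  50.69086433  57.        ]
cover bore [ 565.5811717  -141.14014002   36.        ]
((37.566043853759766, 37.69134521484375), (53.760169982910156, 55.144100189208984), 5.776378631591797) 2327.0
plate [ 566.0873698  -141.20048661    6.        ]
shift [ -1.78760143 -45.05648992]
```

```bash
python3 -m jog '[[8.7,-0.2,-4.5,0,0,0,0],[8.7,0,0,5,0,0,0],[8.7,0,0,5,0,0,0],[8.7,0,0,5,0,0,0],[8.7,0,0,4,0,0,0],[8.7,0,0,2,0,0,0],[8.7,0,0,0,0,0,0],[8.7,0,0,0,0,0,0]]'
python3 -c "from h import *;snap('wrist','w4')
from station import *
print(observe()['eef_pos'])"
```

```text
time_s: 4.38
eef_pos: [566.3, -142.6, 70.4]
orientation: [[0.448, 0.894, 0.002], [0.894, -0.448, 0.0], [0.001, 0.001, -1.0]]
contact_force: [0.9, 0.1, 0.6]
gripper_width: 87.1
[ 566.43545936 -142.98545316   70.77147083]
```

View pics/w4.png

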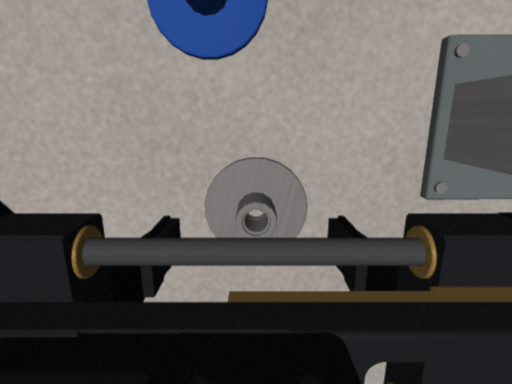

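The collar is centred between the jaws at (256,217); I'll check it against the plane at z = 36.

```bash
python3 - <<'E'
from h import *
d=load("w4");p=plane(d,(256.2,217),36);print(p);R=np.array([[.448,.894],[.894,-.448]]);print(R.T@(p[:2]-[566.4,-142.8]))
E
python3 -m jog '[[8.7,0.1,0,2,0,0,0],[8.7,0,0,2,0,0,0],[8.7,0,0,0.2,0,0,0],[8.7,0,0,0,0,0,0]]' 30
```

```text
[ 563.0700912  -139.93644646   36.        ]
[ 1.06821772 -4.25981045]
time_s: 4.92
eef_pos: [566.5, -142.9, 28.6]
orientation: [[0.45, 0.893, 0.002], [0.893, -0.45, -0.0], [0.001, 0.002, -1.0]]
contact_force: [0.5, -0.4, 0.5]
gripper_width: 86.7
```

```bash
python3 -m jog '[[8.7,0.1,-0.2,0,0,0,0],[8.7,0,0,0,0,0,0],[2,0,0,0,0,0,0],[2,0,0,0,0,0,0],[2,0,0,0,0,0,0],[2,0,0,0,0,0,0],[2,0,0,0,0,0,0],[2,0,0,0,0,0,0]]' 30
python3 -c "
from station import *
for i in range(3): print(observe()['eef_pos'])"
```

```text
time_s: 5.92
eef_pos: [564.4, -141.0, 27.5]
orientation: [[0.45, 0.893, -0.0], [0.893, -0.45, 0.0], [0.0, -0.0, -1.0]]
contact_force: [-0.1, -0.2, 0.1]
gripper_width: 34.9
[ 564.36229309 -141.01607444   27.45886837]
[ 564.36229309 -141.01607444   27.45886837]
[ 564.36229309 -141.01607444   27.45886837]
```

```bash
python3 -m jog '[[2,0,0,0,0,0,0],[2,0,0,0,0,0,0],[2,0,0,-1,0,0,0],[2,0,0,-4,0,0,0],[2,0,0,-4,0,0,0],[2,0,0,-4,0,0,0],[2,0,0,0,0,0,0],[2,0,0,0,0,0,0]]' 30
python3 -c "from h import *;snap('wrist','w5')
from station import *
print(observe()['eef_pos'])
from h import *
d=load('w5');g=d['frame'];cv2.imwrite('pics/w5c.png',cv2.resize(g[100:300,130:380],None,fx=3,fy=3))"
```

```text
time_s: 6.92
eef_pos: [563.3, -140.7, 156.7]
orientation: [[0.45, 0.893, -0.002], [0.893, -0.45, 0.001], [-0.0, -0.002, -1.0]]
contact_force: [-0.4, 0.7, -3.0]
gripper_width: 27.2
[ 562.97383198 -140.67244991  156.02155252]
```

View pics/w5c.png

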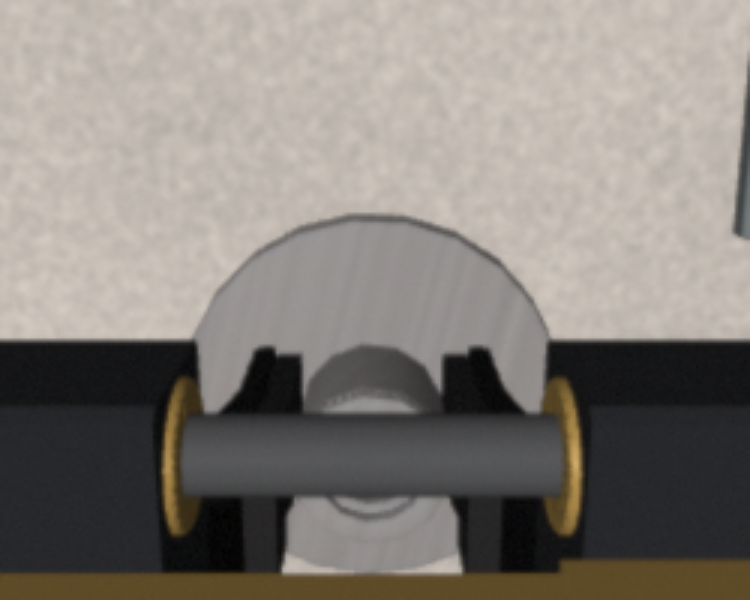

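The cover is held level with its collar between the pads; the plate's front edge is at full-image (253,171).

```bash
python3 - <<'E'
from h import *
d=load("w5");T=d["world_from_camera"]
p=plane(d,(130+371/3,100+213/3),136.5);R=np.array([[.45,.893],[.893,-.45]])
c=p[:2]+R[:,1]*38.5;print(p,c,R.T@(c-[563.1,-140.7]))
print("toseat",R.T@(np.array([591.1,50.2])-c), R.T@(np.array([591.1,50.2])-[563.1,-140.7]))
E
```

```text
[ 529.94696563 -124.77855636  136.5       ] [ 564.32746563 -142.10355636] [-0.7010163   1.72772717]
toseat [183.7747163  -62.62872717] [183.0737 -60.901 ]
```

```bash
python3 -m jog '[[2,4.6,-1.55,0,0,0,0],[2,4.6,-1.55,0,0,0,0],[2,4.6,-1.55,0,0,0,0],[2,4.5,-1.5,0,0,0,0],[2,0,0,0,0,0,0],[2,0,0,1.5,0,0,0],[2,0,0,1.5,0,0,0],[2,0,0,0,0,0,0],[2,0,0,0,0,0,0]]' 30
python3 -c "from h import *;d=snap('wrist','w6')
from station import *
print(observe()['eef_pos'],observe()['contact_force'])
g=d['frame'];cv2.imwrite('pics/w6c.png',cv2.resize(g[100:300,130:380],None,fx=3,fy=3))
snap('scene','s6');snap('side','t6')"
```

```text
time_s: 8.1
eef_pos: [591.8, 49.2, 127.3]
orientation: [[0.451, 0.892, -0.0], [0.892, -0.451, -0.0], [-0.0, -0.0, -1.0]]
contact_force: [0.7, -0.2, -2.1]
gripper_width: 27.2
[592.13281183  49.48354415 127.7540739 ] [-0.35666457 -0.74851794 -2.00148   ]
```

View pics/w6c.png

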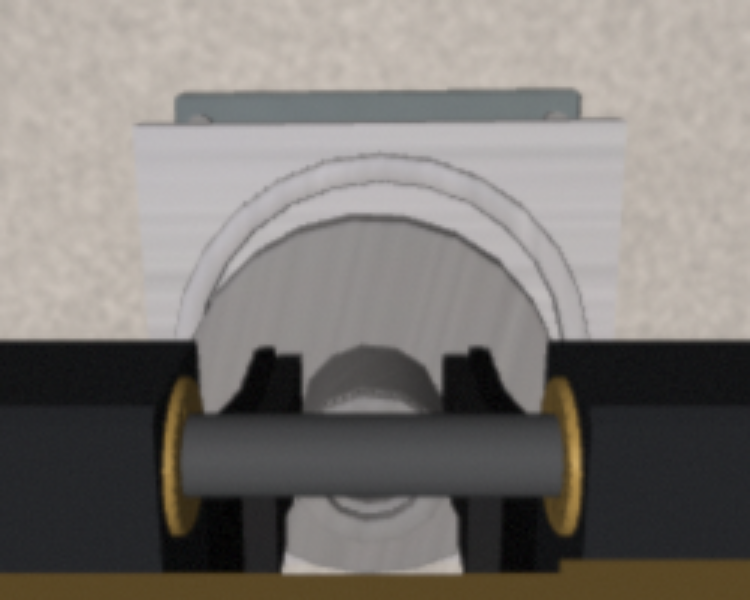

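The plate sits left of the rim's centre: the plate's axis is at crop x ≈ 372 and the rim's at ≈ 383. The rim's top edges are at y = 153 (outer) and 183 (inner), the plate's front edge at y = 213.

```bash
python3 - <<'E'
from h import *
d=load("w6");R=np.array([[.451,.892],[.892,-.451]])
print(d["cx"],d["cy"])
P=lambda u,v,z:R.T@(plane(d,(130+u/3-1/3,100+v/3-1/3),z)[:2]-[591.9,49.3])
pl=P(372,213,107)+[0,38.5]
print("plate",pl,"widest",P(197,338,107),P(548,338,107))
print("rim outer",P(382.5,153,90)+[0,46],"inner",P(382.5,184,90)+[0,40],"sides outer",P(176,338,90),P(590,338,90))
# deck back edge & corners
a,b=P(133,123,85),P(628,121,85);print("deck corners",a,b,"len",np.linalg.norm(b-a),"ctr",(a+b)/2+np.array([-(b-a)[1],(b-a)[0]])/np.linalg.norm(b-a)*52)
E
```

```text
253.5998580548349 190.71559132222072
plate [-0.83769008  1.39006278] widest [-35.38005141 -12.12931898] [ 33.85978662 -12.06346227]
rim outer [ 1.34150778 -0.53774574] inner [ 1.35487906 -0.10421651] sides outer [-43.4942655   -6.44241963] [46.56351993 -6.35676215]
deck corners [-51.04502855 -52.29972404] [ 52.95494289 -52.61852918] len 104.00046008134859 ctr [ 1.11435904 -0.45937093]
```

```bash
python3 -m jog '[[2,0.2,-0.18,0,0,0,0],[2,0,0,0.6,0,0,0],[2,0,0,0.3,0,0,0],[2,0,0,0.3,0,0,0],[2,0,0,0,0,0,0],[2,0,0,0,0,0,0]]' 30
python3 -c "from h import *;d=snap('wrist','w7')
from station import *
print(observe()['eef_pos'],observe()['contact_force'])
g=d['frame'];cv2.imwrite('pics/w7c.png',cv2.resize(g[100:300,130:380],None,fx=3,fy=3))"
```

```text
time_s: 9.0
eef_pos: [591.2, 52.6, 115.6]
orientation: [[0.45, 0.893, 0.0], [0.893, -0.45, 0.0], [0.0, 0.0, -1.0]]
contact_force: [-0.2, 0.3, -1.6]
gripper_width: 27.0
[591.23264803  52.623053   115.63353794] [ 0.08867021  0.66173379 -3.42465002]
```

View pics/w7c.png

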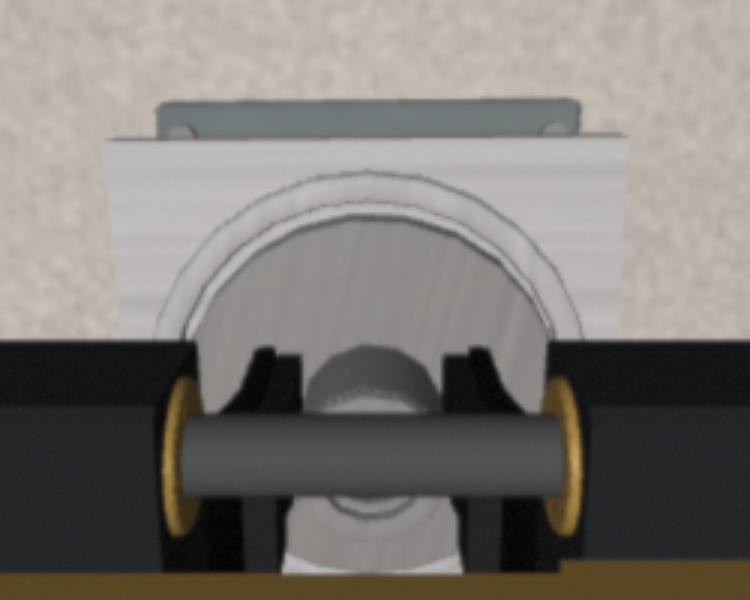

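The plate is now within the rim (rim axis at crop x ≈ 370, plate ≈ 372) with no contact force. I'll go on down and press.

```bash
python3 -m jog '[[2,0,0,0.2,0,0,0],[2,0,0,0.15,0,0,0],[2,0,0,0,0,0,0]]' 30; python3 -m jog '[[2,0,0,0.15,0,0,0],[2,0,0,0,0,0,0]]'
```

```text
time_s: 9.43
eef_pos: [591.1, 52.7, 112.5]
orientation: [[0.45, 0.893, 0.0], [0.893, -0.45, 0.0], [0.0, 0.0, -1.0]]
contact_force: [-2.7, 0.1, 2.1]
gripper_width: 27.3
time_s: 9.68
eef_pos: [591.2, 52.6, 112.4]
orientation: [[0.45, 0.893, 0.0], [0.893, -0.45, 0.001], [0.001, -0.0, -1.0]]
contact_force: [-5.7, -0.5, 11.7]
gripper_width: 27.4
```

```bash
python3 -m jog '[[2,0,-0.03,0.1,0,0,0],[2,0,0,0,0,0,0],[2,0,0,0,0,0,0],[2,0,0,0,0,0,0]]'
```

```text
time_s: 10.18
eef_pos: [591.1, 52.7, 112.3]
orientation: [[0.45, 0.893, 0.001], [0.893, -0.45, 0.001], [0.001, 0.0, -1.0]]
contact_force: [-6.2, -1.7, 16.8]
gripper_width: 27.3
```

```bash
python3 -m jog '[[2,0,0,-0.25,0,0,0],[2,0,0,0,0,0,0],[6,0,0,0,0,0,0],[6,0,0,0,0,0,0],[6,0,0,0,0,0,0],[6,0,0,0,0,0,0],[6,0,0,0,0,0,0]]' 30;  python3 -m jog '[[8.7,0,1.5,-4,0,0,0],[8.7,0,1.5,-5,0,0,0],[8.7,0,2,-5,0,0,0],[8.7,0,0,-2.5,0,0,0],[8.7,0,0,0,0,0,0],[8.7,0,0,0,0,0,0]]'
python3 -c "from h import *;d=snap('wrist','w8')
from station import *
print(observe()['eef_pos'],observe()['contact_force'])
g=d['frame'];cv2.imwrite('pics/w8c.png',cv2.resize(g[60:240,155:355],None,fx=3,fy=3,interpolation=2))"
```

```text
time_s: 11.05
eef_pos: [590.8, 52.8, 111.9]
orientation: [[0.45, 0.893, -0.0], [0.893, -0.45, 0.0], [0.0, -0.0, -1.0]]
contact_force: [-0.1, 0.1, 0.1]
gripper_width: 58.9
time_s: 11.8
eef_pos: [634.6, 30.5, 275.6]
orientation: [[0.45, 0.893, -0.002], [0.893, -0.45, 0.0], [-0.001, -0.002, -1.0]]
contact_force: [0.1, -0.4, -0.6]
gripper_width: 86.9
[634.44694123  30.50807645 275.25243584] [ 0.26441137 -0.23026344  0.21888604]
```

View pics/w8c.png

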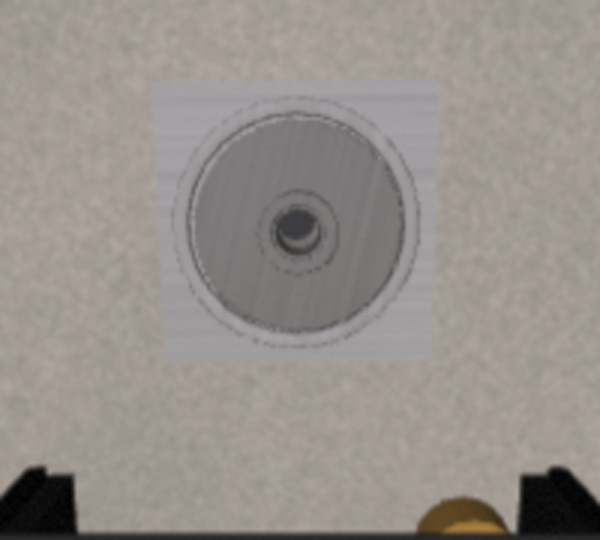

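The cover is seated concentric in the rim, with its bore at full-image (254,137). Next I'll work out the bore position and go over to the rod.

```bash
python3 -m jog '[[8.7,2.4,-3.8,0,0,0,0],[8.7,2.4,-3.8,0,0,0,0],[8.7,2.4,-3.8,0,0,0,0],[8.7,2.4,-3.8,0,0,0,0],[8.7,2.4,-3.8,0,0,0,0],[8.7,2.4,-3.8,0,0,0,0],[8.7,2.4,-3.9,0,0,0,0],[8.7,0,0,4,0,0,0],[8.7,0,0,0,0,0,0],[8.7,0,0,0,0,0,0]]'
python3 - <<'E'
from h import *
from station import *
def hc(d,box,rng,k=4):
    x,y,w,h=box;g=cv2.cvtColor(d["frame"],6)[y:y+h,x:x+w];g=cv2.resize(g,None,fx=k,fy=k,interpolation=2);out=[]
    for r in rng:
        c=cv2.HoughCircles(g,cv2.HOUGH_GRADIENT_ALT,1,4,param1=100,param2=.4,minRadius=r[0]*k,maxRadius=r[1]*k)
        if c is not None: out+=[((q[:2]+.5)/k-.5+[x,y],q[2]/k) for q in c[0][:4]]
    return out
d8=load("w8")
for c,r in hc(d8,(205,85,95,95),[(3,10),(10,16),(30,45)]): print("w8",c,r,"z121",plane(d8,c,121)[:2],"z90",plane(d8,c,90)[:2],"z93",plane(d8,c,93)[:2])
d=snap("wrist","w9");p=np.mean([observe()['eef_pos'] for _ in range(1)],0);print(p)
for c,r in hc(d,(205,150,100,75),[(10,30)]): print("w9",c,r,plane(d,c,162))
E
```

```text
time_s: 13.1
eef_pos: [473.2, 299.9, 237.3]
orientation: [[0.451, 0.892, -0.0], [0.892, -0.451, -0.0], [-0.0, 0.0, -1.0]]
contact_force: [0.1, 0.2, 0.6]
gripper_width: 87.0
w8 [254.375 136.625] 8.217799 z121 [592.19058297  51.72195175] z90 [594.0475733   50.85108268] z93 [593.86786456  50.93536033]
w8 [253.875 130.875] 8.016933 z121 [586.89929497  53.82767895] z90 [588.20940056  53.17444878] z93 [588.08261615  53.2376646 ]
w8 [256.625 132.375] 8.4191065 z121 [589.45750723  55.62391437] z90 [591.03201863  55.15633536] z93 [590.87964656  55.20158494]
w8 [252.125 133.625] 8.8978 z121 [588.52469729  51.04161358] z90 [590.00279747  50.10042768] z93 [589.85975552  50.19151019]
w8 [253.875 137.375] 13.668924 z121 [592.62821269  50.93805199] z90 [594.53043455  49.98616242] z93 [594.34634856  50.07828076]
w8 [253.375 134.625] 11.94353 z121 [589.97081362  51.71618779] z90 [591.59837816  50.84472298] z93 [591.44087191  50.92905828]
w8 [256.625 137.375] 11.272959 z121 [593.87487289  53.40853485] z90 [595.90594418  52.71198375] z93 [595.7093889   52.77939192]
w8 [250.625 130.625] 11.849528 z121 [585.21492446  51.03466513] z90 [586.35094078  50.09276108] z93 [586.24100371  50.18391308]
w8 [255.375 134.625] 36.871742 z121 [590.87544176  53.50884431] z90 [592.59650476  52.82266076] z93 [592.42995028  52.88906562]
w8 [256.125 135.875] 38.266937 z121 [592.31946197  53.6264406 ] z90 [594.18977268  52.9524113 ] z93 [594.00877487  53.01763994]
w8 [252.125 135.625] 40.93832 z121 [590.28758484  50.14919126] z90 [591.94788949  49.11576844] z93 [591.78721484  49.2157771 ]
w8 [256.625 127.375] 35.786198 z121 [585.07622299  57.82119849] z90 [586.19790372  57.5807213 ] z93 [586.08935397  57.60399328]
[473.60323966 300.01437509 237.88594302]
w9 [251.375 206.125] 15.927055 [473.11263447 297.02124977 162.        ]
w9 [251.375 203.375] 17.203743 [471.10660782 298.04257532 162.        ]
```

```bash
python3 - <<'E'
from h import *
for n,z in(("w1",162),("w9",162)):
    d=load(n);g=cv2.cvtColor(d["frame"],6).astype(int)
    m=((g>105)&(g<138)).astype(np.uint8);m[:150]=0;m[225:]=0;m[:,:215]=0;m[:,295:]=0
    c,_=cv2.findContours(m,0,1)
    k=max(c,key=cv2.contourArea);e=cv2.fitEllipse(k);mc=cv2.minEnclosingCircle(k)
    print(n,cv2.contourArea(k),e,mc,cv2.boundingRect(k));print(plane(d,e[0],z)[:2],plane(d,mc[0],z)[:2])
E
```

```text
w1 505.0 ((254.47708129882812, 193.56568908691406), (24.58314323425293, 26.312841415405273), 95.32813262939453) ((254.5, 194.0), 13.82941722869873) (241, 181, 28, 26)
[472.26421132 299.72360312] [472.64441851 299.55579105]
w9 697.5 ((250.8759307861328, 206.7087860107422), (28.722644805908203, 31.350112915039062), 101.06986999511719) ((251.0, 206.0), 16.763153076171875) (235, 192, 33, 30)
[473.36270158 296.4544539 ] [472.88829925 296.80544709]
```

```bash
python3 - <<'E'
from h import *
from station import *
for i in range(3):
    d=snap("wrist","w10");g=cv2.cvtColor(d["frame"],6).astype(int);s=observe()
    m=((g>105)&(g<138)).astype(np.uint8);m[:150]=0;m[225:]=0;m[:,:215]=0;m[:,295:]=0
    c,_=cv2.findContours(m,0,1);k=max(c,key=cv2.contourArea);mc=cv2.minEnclosingCircle(k)
    R=s['orientation'];p=plane(d,mc[0],162);print(mc[0],s['eef_pos'],p,R.T@(p-s['eef_pos']),abs(s['qvel']).max(),d["world_from_camera"][:3,3]-s['eef_pos'])
E
```

```text
(250.5, 206.0) [473.69909027 300.13706774 238.17268841] [473.38097489 296.60341694 162.        ] [-3.42495602  1.23737085 76.16826725] 0.0057082380852582415 [-60.92439943  29.59053841 144.82520334]
(249.7857208251953, 205.26190185546875) [473.63174998 300.23372172 238.25181799] [472.81502106 296.48590638 162.        ] [-3.85713533  0.88757901 76.24557445] 0.003355293015032809 [-60.82112705  29.53445667 145.01721403]
(250.0, 205.5) [473.49903897 300.29244053 238.14464899] [473.03257339 296.62816256 162.        ] [-3.61915584  1.17128447 76.13922706] 0.0063561372541214665 [-60.76777236  29.51705619 145.18166783]
```

```bash
python3 -m jog '[[8.7,-0.3,0.1,1.5,0,0,0],[8.7,0,0,1.5,0,0,0],[8.7,0,0,0,0,0,0],[8.7,0,0,0,0,0,0]]';python3 - <<'E'
from h import *
from station import *
d=snap("wrist","w11");g=cv2.cvtColor(d["frame"],6).astype(int);s=observe()
m=((g>105)&(g<138)).astype(np.uint8);m[:150]=0;m[236:]=0;m[:,:210]=0;m[:,300:]=0
c,_=cv2.findContours(m,0,1);k=max(c,key=cv2.contourArea);mc=cv2.minEnclosingCircle(k)
R=s['orientation'];p=plane(d,mc[0],162);print(mc,cv2.boundingRect(k),s['eef_pos'],p,R.T@(p-s['eef_pos']))
E
```

```text
time_s: 13.8
eef_pos: [472.2, 297.4, 206.9]
orientation: [[0.45, 0.893, -0.0], [0.893, -0.45, -0.0], [-0.0, -0.0, -1.0]]
contact_force: [0.6, -0.6, 0.7]
gripper_width: 86.7
((254.44578552246094, 217.72288513183594), 19.040912628173828) (236, 203, 38, 33) [472.38689464 297.54282214 207.1984801 ] [472.13348456 297.20967025 162.        ] [-0.4317528  -0.08252212 45.19828083]
```

```bash
python3 -m jog '[[8.7,0,0.15,2,0,0,0],[8.7,0,0,2.5,0,0,0],[8.7,0,0,2.2,0,0,0],[8.7,0,0,0,0,0,0],[2,0,0,0,0,0,0],[2,0,0,0,0,0,0],[2,0,0,0,0,0,0],[2,0,0,0,0,0,0],[2,0,0,0,0,0,0],[2,0,0,0,0,0,0]]' 40;python3 -m jog '[[2,0,0,0,0,0,0],[2,0,0,0,0,0,0],[2,0,0,0,0,0,0]]'
```

```text
time_s: 15.1
eef_pos: [473.5, 296.7, 140.1]
orientation: [[0.45, 0.893, -0.0], [0.893, -0.45, 0.0], [0.0, -0.0, -1.0]]
contact_force: [-0.2, -0.7, 0.1]
gripper_width: 34.7
time_s: 15.48
eef_pos: [473.8, 297.4, 140.1]
orientation: [[0.45, 0.893, 0.001], [0.893, -0.45, 0.001], [0.002, 0.0, -1.0]]
contact_force: [0.6, 2.4, -1.3]
gripper_width: 25.1
```

```bash
python3 -m jog '[[2,0.05,0,-1,0,0,0],[2,0,0,-3,0,0,0],[2,0,0,-4,0,0,0],[2,0,0,-4,0,0,0],[2,0,0,-3,0,0,0],[2,0,0,0,0,0,0],[2,0,0,0,0,0,0]]' 40
python3 - <<'E'
from h import *
from station import *
d=snap("wrist","w12");a=snap("scene","s12");b=snap("side","t12");s=observe();print(s['eef_pos'],s['gripper_width'],s['contact_force'])
q=[s['eef_pos']-[0,0,136]]*1
print([proj(x,q[0]) for x in(a,b,d)],[proj(x,s['eef_pos']) for x in(a,b,d)])
def cr(x,p,w=60,h=45,k=5):
    u,v=int(p[0]-w/2),int(p[1]-h/2);return cv2.resize(x["frame"][max(v,0):v+h,max(u,0):u+w],(w*k,h*k),interpolation=2)
m=s['eef_pos']-[0,0,90]
t=np.hstack([cr(a,proj(a,m),60,60,6),cr(b,proj(b,m),60,60,6)])
print(proj(a,m),proj(b,m))
w=cv2.resize(d["frame"][150:290,130:380],(720,403)) 
cv2.imwrite("pics/m12.png",np.vstack([t,np.hstack([cv2.resize(d["frame"][190:290,180:330],(360,240)),np.zeros((240,360,3),np.uint8)])]))
E
```

```text
time_s: 16.35
eef_pos: [472.7, 296.0, 288.5]
orientation: [[0.45, 0.893, -0.003], [0.893, -0.45, -0.002], [-0.003, -0.001, -1.0]]
contact_force: [-0.1, -0.3, -3.4]
gripper_width: 25.2
[472.89259885 296.3973671  288.16183229] 25.050939646565624 [ 0.65692635 -0.58863357 -3.50969854]
[(np.float64(377.7016764265396), np.float64(178.2043998380717)), (np.float64(197.35307780530883), np.float64(129.55045408400423)), (np.float64(255.2882898127518), np.float64(186.6605729480276))] [(np.float64(385.7375474935441), np.float64(137.43677325419802)), (np.float64(193.7516917126535), np.float64(88.19201416302666)), (np.float64(255.90040740416407), np.float64(245.67624003154148))]
(np.float64(380.2930925838607), np.float64(165.0576127201363)) (np.float64(196.1946548240975), np.float64(116.24708531462498))
```

View pics/m12.png

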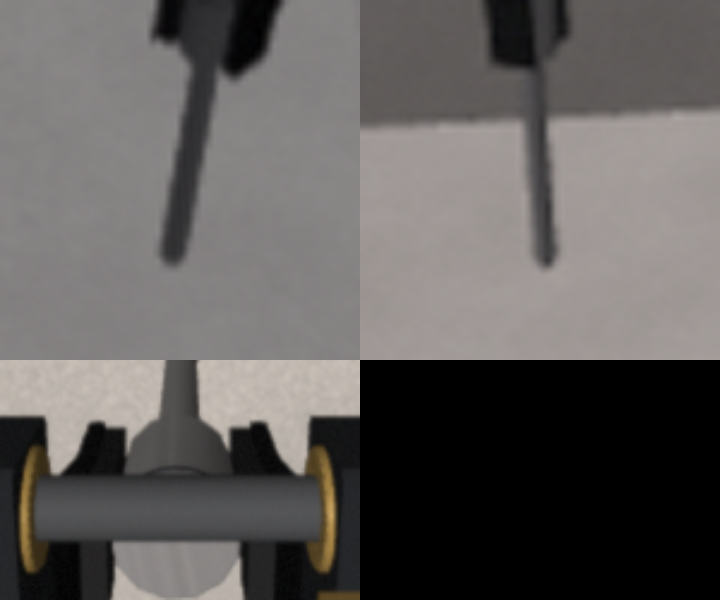

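The rod is held firmly and looks upright in both outside views (tip at scene ≈ (379,178), side ≈ (197,130)). I'll now measure the tip in the wrist image.

```bash
cat > tip.py <<'E'
from h import *
def tip(d,s,lo=120,hi=232):
    g=cv2.GaussianBlur(cv2.cvtColor(d["frame"],6),(3,3),0).astype(int)
    bg=np.median(g[lo:lo+30,225:285]);m=(abs(g-bg)>18).astype(np.uint8);m[:lo]=0;m[hi:]=0;m[:,:225]=0;m[:,285:]=0
    n,l,st,c=cv2.connectedComponentsWithStats(m);i=1+np.argmax(st[1:,4]);ys,xs=np.where(l==i);y0=ys.min()
    rows=[(y,xs[ys==y].min(),xs[ys==y].max()) for y in range(y0,min(y0+30,ys.max()),3)]
    return y0,rows
E
python3 - <<'E'
from tip import *
d=load("w12")
y0,r=tip(d,None);print(y0,r)
p0=np.array([472.8,296.2,288.3]);R=np.array([[.45,.893],[.893,-.45]])
# tip centre: bevelled end (8 mm dia), centre ~ y0+4px
for y in(y0,y0+4): 
    u=np.mean(r[2][1:]);print(R.T@(plane(d,(u,y),152.3)[:2]-p0[:2]))
E
```

```text
134 [(134, np.int64(257), np.int64(257)), (137, np.int64(253), np.int64(260)), (140, np.int64(251), np.int64(264)), (143, np.int64(248), np.int64(266)), (146, np.int64(245), np.int64(269)), (149, np.int64(242), np.int64(273)), (152, np.int64(239), np.int64(275)), (155, np.int64(236), np.int64(279)), (158, np.int64(233), np.int64(281)), (161, np.int64(231), np.int64(284))]
[  2.28642569 -51.0082687 ]
[  2.29427253 -47.292282  ]
```

```bash
python3 -m jog '[[2,-1.5,2,0,0,0,0],[2,-2.5,3.3,0,0,0,0],[2,-2.5,3.3,0,0,0,0],[2,-1.5,2,0,0,0,0],[2,0,0,0,0,0,0],[2,0,0,0,0,0,0]]'
python3 - <<'E'
from tip import *
from station import *
d=snap("wrist","w13");s=observe();y0,r=tip(d,s);print(y0,r,s['eef_pos'])
R=s['orientation'];e=s['eef_pos']
for y in(y0,y0+4,y0+5):
    u=np.mean([x[1]+x[2] for x in r[2:5]])/2;print(u,R.T@(plane(d,(u,y),e[2]-136)-e))
E
```

```text
time_s: 17.25
eef_pos: [531.6, 179.1, 289.2]
orientation: [[0.449, 0.894, -0.002], [0.894, -0.449, 0.0], [-0.001, -0.002, -1.0]]
contact_force: [-0.7, 1.3, -2.5]
gripper_width: 25.3
179 [(179, np.int64(253), np.int64(258)), (182, np.int64(249), np.int64(261)), (185, np.int64(249), np.int64(262)), (188, np.int64(248), np.int64(262)), (191, np.int64(248), np.int64(262)), (194, np.int64(248), np.int64(262)), (197, np.int64(248), np.int64(262)), (200, np.int64(225), np.int64(263)), (203, np.int64(225), np.int64(263)), (206, np.int64(225), np.int64(263))] [531.56530615 179.469297   289.41767968]
255.16666666666666 [  0.42413838  -7.40482495 136.01100576]
255.16666666666666 [  0.42190098  -3.40146682 136.00506787]
255.16666666666666 [  0.42133923  -2.39633564 136.00357703]
```

```bash
python3 -m jog '[[2,-2.2,2.85,0,0,0,0],[2,-2.2,2.85,0,0,0,0],[2,-2.2,2.85,0,0,0,0],[2,-2.13,2.9,0,0,0,0],[2,0,0,0,0,0,0],[2,0,0,2,0,0,0],[2,0,0,0,0,0,0],[2,0,0,0,0,0,0]]'
python3 - <<'E'
from tip import *
from station import *
d=snap("wrist","w14");s=observe();R=s['orientation'];e=s['eef_pos'];print(e)
print("expected tip px",proj(d,e+R@[0.4,-3,136]),"bore px",proj(d,[592.2,51.7,121]))
a=snap("scene","s14");b=snap("side","t14")
def cr(x,p,w=60,h=60,k=5):
    u,v=int(p[0]-w/2),int(p[1]-h/2);print(u,v);return cv2.resize(x["frame"][v:v+h,u:u+w],(w*k,h*k),interpolation=2)
c=[592,52,121]
L=np.vstack([cr(a,proj(a,c)),cr(b,proj(b,c))])
W=cv2.resize(d["frame"][120:240,205:305],(500,600),interpolation=2)
cv2.imwrite("pics/m14.png",np.hstack([L,W]))
E
```

```text
time_s: 18.3
eef_pos: [595.4, 49.8, 270.4]
orientation: [[0.448, 0.894, 0.0], [0.894, -0.448, 0.001], [0.001, 0.0, -1.0]]
contact_force: [0.1, 0.4, -2.5]
gripper_width: 25.2
[595.62716956  49.52453907 270.76746541]
expected tip px (np.float64(254.67110201119215), np.float64(184.06615344419666)) bore px (np.float64(254.48750196286852), np.float64(179.94996756473486))
248 168
215 150
```

View pics/m14.png

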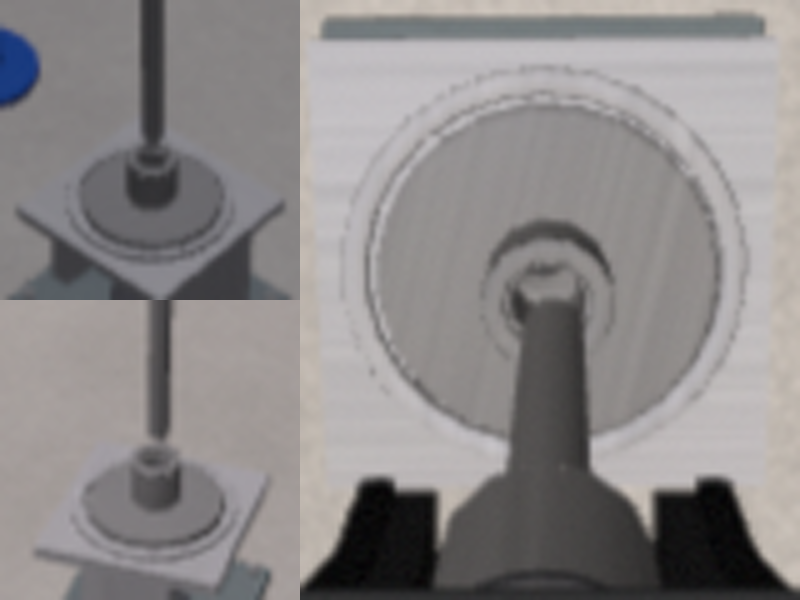

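The two outside crops show the tip directly above the collar mouth (scene columns 152 and 152, side 158 and 157). The wrist crop agrees to within about 1 mm, so I'll lower into the collar gently.

```bash
python3 -m jog '[[2,0,0,1,0,0,0],[2,0,0,0.7,0,0,0],[2,0,0,0.7,0,0,0],[2,0,0,0,0,0,0]]'; python3 -m jog '[[2,0,0,0.7,0,0,0],[2,0,0,0.7,0,0,0],[2,0,0,0.7,0,0,0],[2,0,0,0,0,0,0],[2,0,0,0,0,0,0]]'
```

```text
time_s: 18.95
eef_pos: [594.9, 48.4, 245.1]
orientation: [[0.45, 0.893, -0.002], [0.893, -0.45, -0.0], [-0.001, -0.001, -1.0]]
contact_force: [0.0, 0.3, -2.7]
gripper_width: 25.2
time_s: 19.58
eef_pos: [595.5, 48.5, 225.1]
orientation: [[0.45, 0.893, 0.0], [0.893, -0.45, 0.0], [0.0, 0.0, -1.0]]
contact_force: [0.2, -0.6, -2.7]
gripper_width: 25.2
```

The rod runs freely in the collar with no side force. Next is the bush.

```bash
python3 -m jog '[[2,0,0,0.8,0,0,0],[2,0,0,0.8,0,0,0],[2,0,0,0.8,0,0,0],[2,0,0,0.4,0,0,0],[2,0,0,0,0,0,0]]'; python3 -m jog '[[2,0,0,0.5,0,0,0],[2,0,0,0.4,0,0,0],[2,0,0,0,0,0,0]]'
```

```text
time_s: 20.2
eef_pos: [595.2, 48.5, 196.5]
orientation: [[0.45, 0.893, -0.001], [0.893, -0.45, -0.0], [-0.0, -0.001, -1.0]]
contact_force: [0.5, 0.5, -3.2]
gripper_width: 25.4
time_s: 20.58
eef_pos: [595.1, 48.6, 187.5]
orientation: [[0.45, 0.893, -0.001], [0.893, -0.45, 0.0], [-0.0, -0.001, -1.0]]
contact_force: [-0.8, 1.0, -3.7]
gripper_width: 25.1
```

```bash
python3 -m jog '[[2,0,0,0.7,0,0,0],[2,0,0,0.7,0,0,0],[2,0,0,0.5,0,0,0],[2,0,0,0.3,0,0,0],[2,0,0,0,0,0,0],[2,0,0,0,0,0,0],[2,0,0,0,0,0,0]]' 
python3 - <<'E'
from tip import *
from station import *
s=observe();print(s['eef_pos'],s['contact_force'],s['wrist_torque'],s['gripper_width'],abs(s['qvel']).max())
d=snap("wrist","w15");a=snap("scene","s15");b=snap("side","t15")
# shank width/centreline between head and collar top in scene & side
for n,x in(("scene",a),("side",b)):
    g=cv2.cvtColor(x["frame"],6)
    for z in(125,130,135,140,145):
        u,v=proj(x,[592.2,51.7,z]);print(n,z,round(u,1),round(v,1),g[int(round(v)),int(u)-9:int(u)+10])
E
```

```text
time_s: 21.45
eef_pos: [595.3, 48.1, 166.0]
orientation: [[0.45, 0.893, -0.0], [0.893, -0.45, -0.0], [-0.0, 0.0, -1.0]]
contact_force: [-1.4, 0.9, -3.7]
gripper_width: 25.1
[595.3279429   48.09285877 165.97734424] [-1.37347333  0.91185945 -3.65002699] [0.24101551 0.26693017 0.01295872] 25.095419976966998 0.0013207769642943267
scene 125 278.5 197.6 [129 127 118 115 110 102  63  51  52  53  56  78 103 105 107 123 129 132
 134]
scene 130 278.5 196.2 [136 136 137 137 135 126  71  50  51  42  22  39  80 126 134 136 136 136
 135]
scene 135 278.5 194.9 [134 136 137 138 137 130  73  51  50  32  12  10  37  80 102 129 134 133
 133]
scene 140 278.5 193.5 [130 131 132 130  93  66  53  51  49  26   9   6   5   4  16  50  88 127
 132]
scene 145 278.6 192.1 [130 129 126 108  66  51  51  51  49  27   7   6   5   4   6  14  55 124
 133]
side 125 245.5 179.4 [161 160 160 162 161 162 153 133 112  94  83  72  77 131 153 159 161 159
 158]
side 130 245.5 177.9 [160 161 160 159 159 160 161 142 117  83  61  51  61 136 160 160 159 159
 158]
side 135 245.5 176.4 [161 160 162 163 116  53  29  20  18  19  20  19  33 113 150 158 158 157
 156]
side 140 245.5 174.9 [161 162 163 164 112  36  18  19  18  17  18  19  25  74 107 145 158 157
 157]
side 145 245.5 173.4 [161 160 160 161 110  36  16  18  16  19  20  16  26  55  61 101 144 159
 159]
```

```bash
python3 - <<'E'
from h import *
for n in("s15","s14","t15"):
    d=load(n);g=cv2.cvtColor(d["frame"],6);u,v=proj(d,[592.2,51.7,121])
    print(n,u,v)
    for y in range(int(v)-24,int(v)+9): print(y,g[y,int(u)-9:int(u)+10]) if n=="s15" else None
a=load("s15")
print([(z,round(proj(a,[592.2,51.7,z])[1],1)) for z in(110,121,147.5,150)])
E
```

```text
s15 278.4482434011025 198.66344896966243
174 [28 32 41 46 42 32 30 30 32 31 30 35 37 39 30 22 14 14 12]
175 [11 17 25 27 24 25 28 30 30 32 30 31 31 32 30 29 21 10 10]
176 [ 7 15 20 16 12 15 21 26 28 30 29 31 31 30 30 29 19 10  9]
177 [ 7 10 15 11 13 11 13 17 22 27 29 29 30 28 31 31 19 10 10]
178 [ 6  8 11 12 11  9 11 15 14 18 26 27 27 34 45 45 25 14 12]
179 [12  8 10 18 16 11 12 12 11 12 16 20 23 46 65 53 36 18 12]
180 [ 9  9 17 46 48 31 17  9 12 11 12 16 23 53 56 56 50 33 27]
181 [11  8 25 70 83 69 43 23 15 11 12 14 28 40 44 54 61 53 52]
182 [15  8 21 62 90 94 77 53 29 14 14 14 32 38 33 39 47 58 65]
183 [19  8 14 36 60 81 90 75 53 27 12 14 26 34 28 25 29 41 52]
184 [21  8 12 30 41 49 60 62 63 36 17 11 12 17 12  9 14 32 46]
185 [20 11 12 30 37 39 44 49 48 28 11  6  6  7  5  5 12 45 82]
186 [ 19  10  13  31  44  46  46  45  42  29  12   7   5   5   4   4  20  73
 119]
187 [ 19   8  12  31  44  48  49  49  49  33  12   7   4   4   2   4  32  97
 127]
188 [ 20  10  13  33  44  48  50  51  50  32  10   7   3   3   3   3  34 100
 128]
189 [ 34  19  21  41  46  49  50  50  49  28  11   3  
[... 929 characters left out ...]
07 105
 101]
201 [106 108 108 105  78  92  87  82  77  76  78  78  93  78  89 104 106 106
 105]
202 [107 107 108 104  63  59  74  94  95  95  92  76  72  65  88 104 106 106
 106]
203 [107 107 107 104  61  48  51  64  62  67  62  53  52  55  91 105 106 106
 106]
204 [107 107 108 104  61  48  49  51  52  53  52  51  49  55  99 106 107 108
 107]
205 [107 107 107 103  61  48  49  50  51  52  51  51  48  57 101 107 108 108
 107]
206 [107 107 107 102  61  47  50  51  52  52  52  50  48  60 101 107 108 108
 107]
s14 278.4482434011025 198.66344896966243
t15 245.47697959498706 180.52812438449803
[(110, np.float64(201.6)), (121, np.float64(198.7)), (147.5, np.float64(191.4)), (150, np.float64(190.7))]
```

The head's underside sits about 28 mm above the collar top in the scene view (26 mm expected). The wrist carries only the rod's weight, so the tip is hanging free. Handing in.

```bash
python3 -c "
from station import *
s=observe();print(s['time_s'],s['eef_pos'],s['contact_force'],s['gripper_width']);print(job_done())"
```

```text
21.6 [595.34004738  48.13430211 166.03647201] [-0.81015849 -0.18605129 -2.48447595] 25.080118445101345
the job is handed in; nothing more can be done
None
```

I put the cover plate in the rim of the stand and pressed it down, then threaded the long rod through the collar and the lower bush. I handed in at 21.6 s, still holding the rod with a 40 N grip setting; no verdict was reported.

**Cover:** The last press read about 17 N. The tool stopped at the height expected for a seated plate, and the wrist picture after release showed the plate concentric in the rim.

**Rod:** It went through both bores with no noticeable resistance. By arm position the tip is at about z = 30 mm, roughly half-way between the bush (45 mm) and the anvil (14 mm). I did not see the tip itself in the gap.
- **Height check:** The scene camera put the rod's head about 28 mm above the collar top, against 26 mm expected, which is within that view's accuracy.
- **Hanging free:** The wrist carried 2.5–3.7 N downward, about the rod's weight, with under 1.7 N sideways.

**Disagreements:**
- The scene and side cameras differed by up to about 16 mm in y at the start, so I relied on the wrist camera.
- Wrist fixes of the rod from different heights differed by about 3 mm, so I corrected from close by before gripping.
- At the end the tool centre stood 3–5 mm from the measured collar axis. The rod sits slightly off-centre in the pads, so this is not a fit error, but I did not measure the rod's tilt directly.

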